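# Load fragile tanks into a model well wagon

## Robot

A 7-joint arm with a two-finger parallel gripper is mounted at the origin on the work surface. World frame = base frame: x ahead of the robot, y to its left, z up, the work surface at z = 0. Lengths are in m, angles in rad, forces in N, time in s.
With the tool pointing down it reaches from about 0.35 to 0.9 m from the base axis. Payload 19.9 kg.
Tool frame: the origin (TCP) lies where the fingers leave the gripper's body, on its centre line; the fingertips stand 97 mm ahead of it and the grasp point (between the pads) lies robot.hold_point_z ahead of it (robot.hold_point_z is the distance from the TCP to the grasp point, in m); z points along the fingers, y is the line along which they close (so a half turn about z gives the same grasp; the last joint's range is limited). The gripper opens to 94 mm and grips with 3 to 60 N. Pads are 16 mm wide; open, the fingers measure 119 mm over their backs; the gripper's body (75 mm by 177 mm) begins 78 mm behind the grasp point.
Start: joints at [1.179, 0.417, -0.01, 1.614, 0.005, 1.111, -0.053], TCP at [0.215, -0.587, 0.303] pointing down, gripper open.
Joint ranges: [-2.81, 2.81], [-0.39, 2.02], [-1.27, 1.25], [0.06, 2.57], [-1.19, 4.33], [0.19, 2], [-2.82, 2.82]. Speed limits (rad/s): [1.89, 1.89, 2.39, 2.39, 3.01, 3.01, 3.01].

## Interface

Orientations are given as a unit quaternion [x, y, z, w].
In Python, from plant import robot gives the robot as it stands.
- The arm moves only by the tool play_rows, never from a script. Its argument "series" is a list of rows, each a list of 7 numbers: the turn, a rotation vector about the tool's x, y, z in rad, then the shift along the tool's x, y, z in m, then the opening, from 0 (shut) to 1 (fully open). A call has 1 to 10 rows; each row is the pose to reach, as a shift and turn from the pose commanded when the call began, along the tool's axes at that moment; what a row does not reach only later rows make up. A row lasts 1/8 s, in which the tool goes at most 62.5 mm and 10.7 degrees, less where a joint would pass 70% of its speed; a pose out of reach is approached as far as the arm can. A call with a gripper value outside its range is refused whole. The fingers move at their own pace and stop on an object; "grip_force" is the grip in N (left out, the last holds). Time passes only in rows, so rows that repeat a pose let the fingers close. It gives the time, the measured TCP pose, the force, the opening and the grip force at its end, in the units of the state.
- robot.observe(): the state, without advancing time (a new reading comes with each control period).
- robot.read_camera(name): name is "scene" or "top" or "wrist"; returns (picture, depth): 480x640x3 uint8, red, green, blue; 480x640 float32, m along the optical axis (not along the pixel's ray), 0 where there is no reading.
- robot.get_calibration(name): a dict with "camera_matrix" (3x3 intrinsics, pixels), "T" (4x4, takes a point from camera to world coordinates). Camera axes: x right, y up, looking along -z (the intrinsics and any distortion apply to the point x, -y, -z); pixel columns grow to the right and rows downward; lengths in m; the calibration is good to about 2 mm. The wrist camera is an equidistant fisheye: a pixel r from the principal point sees the ray r / f radians off the axis. A picture is of the moment at which its call begins: read the wrist's pose just before it. get_calibration takes no time and is no camera call; for the wrist camera it gives the pose at the moment of the call.
- robot.job_done(): hands the job in; it is judged then, once.
Trained networks look in the newest picture that a camera, given by its name, has taken for a name from the list of things; names that differ only in an ending like _2 or _b are one class to them, and where a whole thing is asked for, a point or a joint stands for the part that bears it (a point fixed in the world has none). Each returns a list of dicts, best first, with "score" (0 to 1); they miss things now and then, are a little off and sometimes report something else, mostly with a low value. They report only what shows in the picture. A call takes as long as a camera call. They do not tell look-alikes from the thing itself.
- robot.look_for(query, camera): "extent" ([left, top, right, bottom] as shares, 0 to 1, of the picture: columns of its width, rows of its height, round what is visible of it).
- robot.outline_of(query, camera): "mask" (480x640 bool, what is visible of it) and "extent" ([left, top, right, bottom] as shares, 0 to 1, of the picture: columns of its width, rows of its height, round what is visible of it).
The state is a dict: "time": time; "qpos": joint angles; "qvel": joint speeds; "effort": joint torques, N m; "tcp_pos": TCP position; "orientation": TCP orientation; "force": force on the tool from outside, world axes, zero at the start; "wrist_torque": the same for the moment, N m; "gripper_width": finger opening in m; "grip_force": force on a finger pad.
Only numpy, scipy, OpenCV 4.12 (cv2) and the standard library are available. Lean on these libraries where they do the work, as an engineer would, in place of code of your own. Each camera call takes 0.05 s, during which the arm holds its last target. There are 200 camera calls.

## Task

Load the two fragile tanks from the dock into the wagon: the red-necked tank upright into the red-framed well and the blue-necked one upright into the blue-framed well. Hold them only lightly and set each one down gently on the bed of its well, whose depth you must feel for: do not squeeze, press, drop or tip them. Leave the crate, the caboose and the signal where they are.

Things in the scene. Friction and masses are not known exactly. Their poses are not given: they have to be found in the camera images.
- wagon: fixed grey well wagon on a piece of track, 300 x 90 mm, flat rim 76 mm above the table, two square wells along its length, 130 mm between centres. Origin: its middle, at table height; x along its length towards the red-framed well and the small brass brake wheel (29 mm above the rim, 142 mm from the middle), y across, z up.
- well_red (a point): centre of the mouth of the red-framed well, on the rim plane 76 mm above the table; 50 x 50 mm opening, square to the wagon. Its wooden bed lies 8 to 38 mm below the rim, each at its own height that differs from run to run and is not measured: feel for it. The bed is sprung: it gives 3 mm at about 1.5 N per mm, then it is rigid. Axes as the wagon's.
- well_blue (a point): centre of the mouth of the blue-framed well, on the rim plane 76 mm above the table; 50 x 50 mm opening, square to the wagon. Its wooden bed lies 8 to 38 mm below the rim, each at its own height that differs from run to run and is not measured: feel for it. The bed is sprung: it gives 3 mm at about 1.5 N per mm, then it is rigid. Axes as the wagon's.
- tank_red: fragile white tank, red band and neck: body 40 mm in diameter, 34 mm tall, tapering to a 28 mm ledge 46 mm up, then straight red neck 20 mm in diameter up to 60 mm, to hold it by; 80 to 150 g. It cracks if the fingers bear with over 16 N, both pads summed (6 N grip holds it; a jolt swings it), if it meets the wagon with over 12 N, or falls 3 mm. Origin: centre of its underside; z up.
- tank_blue: fragile white tank, blue band and neck: body 40 mm in diameter, 34 mm tall, tapering to a 28 mm ledge 46 mm up, then straight blue neck 20 mm in diameter up to 60 mm, to hold it by; 80 to 150 g. It cracks if the fingers bear with over 16 N, both pads summed (6 N grip holds it; a jolt swings it), if it meets the wagon with over 12 N, or falls 3 mm. Origin: centre of its underside; z up.
- dock: fixed wooden loading dock, 250 x 120 mm, top 30 mm above the table. The two tanks and the crate stand along its middle, in any order, 78 mm between centres. Origin: centre of its underside; x along its length, y across it.
- crate: loose wooden crate, 42 x 42 x 36 mm, standing on the dock; leave alone. Origin: centre of its underside.
- caboose: loose red model caboose, 170 x 80 x 117 mm, beyond the wagon; leave alone. Origin: centre of its underside, x along its length.
- signal: loose model colour-light signal on a 40 mm square foot, 95 mm tall, to the left of the dock; leave alone. Origin: centre of its underside.
Not all that is in view belongs to the job. What is shaped like the tank_red but turquoise is not meant. What is shaped like the tank_blue but turquoise is not meant.

How it is judged:
At the end, for the whole second after the job is handed in: Each tank stands in the well of its colour: its axis within 9 mm of the well's centre, its underside at least 5 mm below the rim, upright within 0.08 rad, at rest and released; crate, caboose and signal are within 15 mm of where they stood (horizontal distance between tank_red and well_red below 0.009 m and z of tank_red in the frame of well_red below -0.005 m and angle between each of tank_red, tank_blue's own z axis and vertical below 0.08 rad and linear speed of each of tank_red, tank_blue below 0.02 m/s and contact force between each of tank_red, tank_blue and the fingers below 0.01 N and horizontal distance between tank_blue and well_blue below 0.009 m and z of tank_blue in the frame of well_blue below -0.005 m and distance of each of crate, caboose, signal from where it was at the start of the episode below 0.015 m); the robot touches nothing.
It fails at once if a tank is squeezed: the fingers bear on it with more than 16 N, summed over both pads (contact force between any of tank_red, tank_blue and the fingers above 16 N).
It fails at once if a tank is pressed or knocked on the wagon with more than 12 N (contact force between any of tank_red, tank_blue and wagon above 12 N).
It fails at once if a tank is dropped: it moves faster than 0.25 m/s while no finger touches it (a fall of about 3 mm) ((linear speed of tank_red above 0.25 m/s and contact force between tank_red and the fingers below 0.01 N) or (linear speed of tank_blue above 0.25 m/s and contact force between tank_blue and the fingers below 0.01 N)).
It fails at once if a tank is tipped by more than 0.6 rad (angle between any of tank_red, tank_blue's own z axis and vertical above 0.6 rad).
It fails at once if the crate, the caboose or the signal is moved by more than 15 mm (distance of any of crate, caboose, signal from where it was at the start of the episode above 0.015 m).
It also fails if it takes over 61 s, if anything falls off the work surface, if the arm or the gripper's body presses on something with over 40 N, if the wrist force passes 120 N, or if a joint passes its speed limit or range.

## Working session

There is one attempt and no reset: what is moved stays moved. The work goes in short steps, Python scripts to look and compute and a tool call to move; the robot and the scene stay as the last step left them, time stands still between calls to the robot, and variables do not carry over. Pictures are saved under pics/ and viewed, at most 10 in all, crops included, and the job is handed in when it is done.

Besides the shell and the picture viewer there is one more tool, called as name(argument=value, ...) on one line, values as JSON. play_rows: Moves the arm, as the interface text tells. Its arguments: {"type":"object","properties":{"series":{"type":"array","items":{"type":"array","items":{"type":"number"}}},"grip_force":{"type":"number"}},"required":["series"]}

```bash
mkdir -p pics; ls; python3 - <<'E'
from plant import robot
import cv2,numpy as np
s=robot.observe();print(s,robot.hold_point_z)
ims=[]
for n in ("scene","top"):
    p,d=robot.read_camera(n); np.savez(f"{n}.npz",p=p,d=d,K=robot.get_calibration(n)["camera_matrix"],T=robot.get_calibration(n)["T"])
    cv2.imwrite(f"pics/{n}.png",p[:,:,::-1])
    for q in ("wagon","tank_red","tank_blue","dock","crate","caboose","signal"):
        print(n,q,[(round(r["score"],2),(np.array(r["extent"])*[640,480,640,480]).astype(int).tolist()) for r in robot.look_for(q,n)][:4])
print(robot.observe()["time"])
E
```

```text
pics
{'time': 0.0, 'qpos': array([ 1.17843511,  0.41796739, -0.01032312,  1.61416538,  0.00470374,
        1.11069962, -0.05299394]), 'qvel': array([ 0.00078689,  0.0005199 , -0.0005539 ,  0.0005264 , -0.00035255,
        0.00055624, -0.0004839 ]), 'effort': array([ 3.56135606e-03, -8.51231217e+01,  6.40942454e-01, -4.25986075e+01,
       -4.87427611e-02,  1.86175376e-02,  1.19649035e-04]), 'tcp_pos': array([ 0.2147344 , -0.58667924,  0.30203293]), 'orientation': array([ 9.84648298e-01,  1.74549019e-01, -1.48318724e-04, -5.89531922e-04]), 'force': array([-0.38746625, -0.09319702,  0.00156758]), 'wrist_torque': array([-0.04747619, -0.03807098, -0.00874319]), 'grip_force': 0.0, 'gripper_width': 0.0940036525514949} 0.0784
scene wagon [(0.96, [149, 225, 238, 398]), (0.52, [266, 307, 354, 410])]
scene tank_red [(0.76, [341, 185, 360, 217]), (0.73, [332, 169, 348, 196])]
scene tank_blue [(0.96, [371, 226, 392, 259]), (0.83, [417, 216, 436, 250])]
scene dock [(0.73, [316, 197, 415, 283])]
scene crate [(0.62, [346, 215, 373, 240])]
scene caboose [(0.79, [265, 305, 354, 411])]
scene signal [(0.66, [408, 178, 434, 222])]
top wagon [(0.83, [414, 147, 484, 359])]
top tank_red [(0.84, [204, 372, 229, 398]), (0.67, [219, 307, 239, 328])]
top tank_blue [(0.98, [224, 218, 246, 243]), (0.67, [163, 228, 186, 251])]
top dock [(0.9, [202, 208, 276, 339])]
top crate [(0.68, [227, 260, 254, 287]), (0.33, [204, 208, 276, 340])]
top caboose [(0.72, [343, 72, 403, 171]), (0.21, [222, 220, 247, 241])]
top signal [(0.9, [127, 275, 161, 303])]
0.8
```

View pics/top.png

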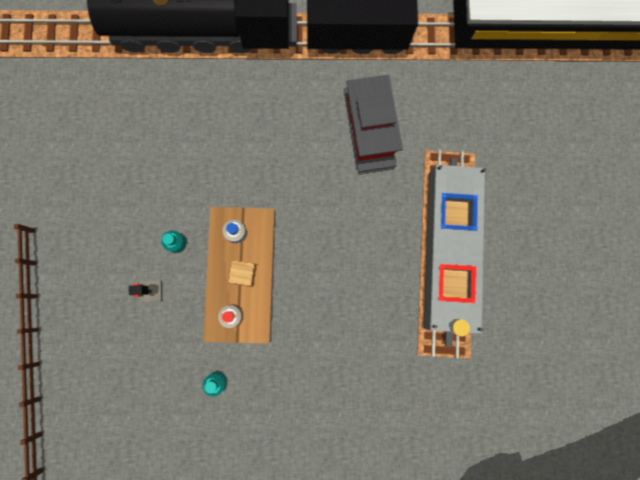

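View pics/scene.png

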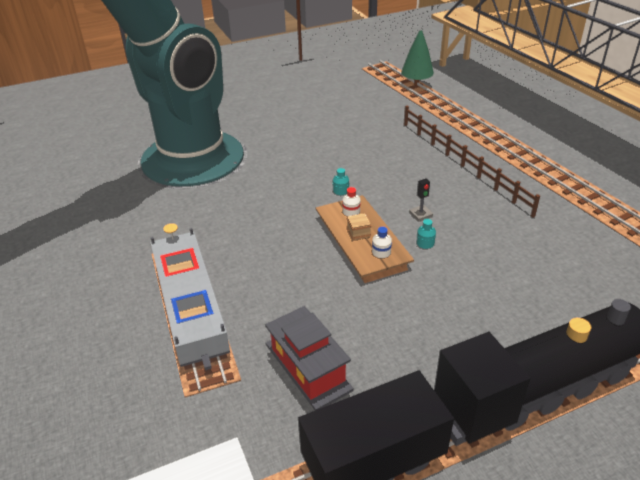

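Top view: red tank neck at (228,317), blue at (234,230), crate (242,273); the red well is at (457,283) and the blue well at (459,212). Tank-shaped candidates: (228,317) with a red neck and (234,230) with a blue neck, both standing on the dock, and turquoise look-alikes at (173,241) and (214,383), which are not on it. The two on the dock fit the description. Next I measure them and confirm in a crop.

```bash
cat > h.py <<'E'
import numpy as np,cv2
def load(n): z=np.load(n+".npz"); return z["p"],z["d"],z["K"],z["T"]
def w(uv,z,K,T):
    "pixel -> world on plane z"
    uv=np.atleast_2d(uv).astype(float)
    r=np.c_[(uv[:,0]-K[0,2])/K[0,0],-(uv[:,1]-K[1,2])/K[1,1],-np.ones(len(uv))]@T[:3,:3].T
    return T[:3,3]+r*((z-T[2,3])/r[:,2])[:,None]
def col(p,c):
    h=cv2.cvtColor(p,cv2.COLOR_RGB2HSV); H,S,V=h[...,0],h[...,1],h[...,2]
    return ((S>140)&(V>90)&((H<6)|(H>174) if c=="red" else (H>105)&(H<130))).astype(np.uint8)
E
python3 - <<'E'
from h import *
out=[]
for n,boxes in {"top":{"red":[(215,302,242,332),(432,258,484,310)],"blue":[(220,216,247,244),(434,186,486,238)]},
                "scene":{"red":[(338,184,364,199),(155,245,205,280)],"blue":[(370,224,394,238),(165,285,220,325)]}}.items():
    p,d,K,T=load(n); print(n,T[:3,3].round(3),K[0,0])
    for c,b in boxes.items():
        m=col(p,c)
        for i,(x0,y0,x1,y1) in enumerate(b):
            k=np.zeros_like(m);k[y0:y1,x0:x1]=m[y0:y1,x0:x1]
            nn,l,st,ce=cv2.connectedComponentsWithStats(k); j=1+st[1:,4].argmax(); v,u=np.nonzero(l==j)
            if i==0:
                print(n,c,"neck",ce[j].round(1),st[j],"depth med",np.median(d[v,u]).round(4), "z=.09:",w(ce[j],.09,K,T)[0].round(4))
            else:
                P=w(np.c_[u,v],.077,K,T)[:,:2]; R=cv2.minAreaRect((P*1000).astype(np.float32)); print(n,c,"frame",R)
    if n=="top": print("edges wagon/dock")
p=load("top")[0]; q=load("scene")[0]
a=cv2.resize(p[195:350,150:290],None,fx=3.8,fy=3.8); b=cv2.resize(q[160:290,310:450],None,fx=3,fy=3)
W=np.zeros((max(a.shape[0],b.shape[0]),800,3),np.uint8);a=a[:,:400] ;W[:a.shape[0],:a.shape[1]]=a;b=b[:,:400];W[:b.shape[0],400:400+b.shape[1]]=b
cv2.imwrite("pics/crop.png",W[:600,:,::-1])
E
```

```text
top [0.451 0.13  0.97 ] 505.2156241243067
top red neck [227.5 316.4] [222 312  12  10  97] depth med 0.867 z=.09: [0.4345 0.2593 0.09  ]
top red frame ((490.18304443359375, -143.98983764648438), (64.84507751464844, 65.40409088134766), 86.4151382446289)
top blue neck [231.8 228.3] [227 224  10  10  80] depth med 0.887 z=.09: [0.5874 0.2544 0.09  ]
top blue frame ((619.8712158203125, -152.97801208496094), (63.7149772644043, 63.865989685058594), 86.1096420288086)
edges wagon/dock
scene [ 1.451 -0.245  0.888] 622.9866289372469
scene red neck [351.  191.4] [347 187   9  10  66] depth med 1.3786 z=.09: [0.4419 0.2551 0.09  ]
scene red frame ((491.3248291015625, -145.83241271972656), (64.60400390625, 64.0698013305664), 85.94879150390625)
scene blue neck [382.3 231.1] [379 227   8  10  59] depth med 1.268 z=.09: [0.5945 0.2511 0.09  ]
scene blue frame ((621.2754516601562, -155.00775146484375), (63.656246185302734, 63.29721450805664), 86.35942840576172)
```

View pics/crop.png

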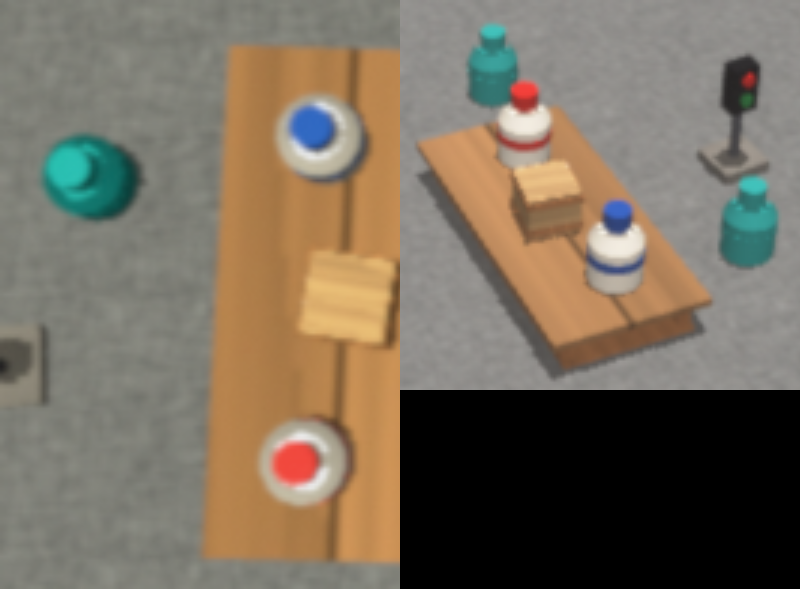

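The crop confirms a red neck and blue neck on the dock, turquoise ones off it. I move over the wells first and turn the tool to wagon yaw (-4°).

play_rows(series=[[0,0,0.1,0.05,-0.03,0,1],[0,0,0.2,0.1,-0.06,0,1],[0,0,0.3,0.15,-0.09,0,1],[0,0,0.42,0.2,-0.12,0,1],[0,0,0.42,0.25,-0.15,0,1],[0,0,0.42,0.3,-0.18,0,1],[0,0,0.42,0.35,-0.21,0,1],[0,0,0.42,0.4,-0.24,0,0.7],[0,0,0.42,0.44,-0.27,0,0.7],[0,0,0.42,0.47,-0.293,0,0.7]], grip_force=5)

```text
time: 2.05
tcp_pos: [0.5565, -0.1481, 0.3027]
orientation: [0.999, -0.034, 0.0, -0.0]
force: [0.1, -0.9, -0.4]
gripper_width: 0.0679
grip_force: 0.0
```

play_rows(series=[[0,0,0,0,0,0,0.7],[0,0,0,0,0,0,0.7]])

```text
time: 2.3
tcp_pos: [0.5551, -0.1509, 0.3026]
orientation: [0.999, -0.035, -0.0, 0.0]
force: [0.5, 0.2, 0.4]
gripper_width: 0.0659
grip_force: 0.0
```

```bash
cat >> h.py <<'E'
def ww(uv,z,K,T):
    "fisheye wrist pixel -> world on plane z"
    uv=np.atleast_2d(uv).astype(float)
    a=(uv[:,0]-K[0,2])/K[0,0]; b=(uv[:,1]-K[1,2])/K[1,1]; t=np.hypot(a,b)+1e-12; s=np.sin(t)/t
    r=np.c_[a*s,-b*s,-np.cos(t)]@T[:3,:3].T
    return T[:3,3]+r*((z-T[2,3])/r[:,2])[:,None]
def grab(name):
    from plant import robot
    C=robot.get_calibration("wrist"); p,d=robot.read_camera("wrist"); cv2.imwrite(f"pics/{name}.png",p[:,:,::-1])
    np.savez(name+".npz",p=p,d=d,K=C["camera_matrix"],T=C["T"]); return p,d,C["camera_matrix"],C["T"]
def blobs(p,c,lo=60):
    n,l,st,ce=cv2.connectedComponentsWithStats(col(p,c)); return [(l==j,st[j],ce[j]) for j in range(1,n) if st[j,4]>lo]
E
python3 - <<'E'
from h import *
from plant import robot
s=robot.observe();print(s["time"],s["tcp_pos"],s["orientation"],s["force"])
p,d,K,T=grab("w1");print(K,T.round(3))
for c in("red","blue"):
    for m,st,ce in blobs(p,c):
        v,u=np.nonzero(m);P=ww(np.c_[u,v],.077,K,T)[:,:2];print(c,st,cv2.minAreaRect((P*1000).astype(np.float32)))
E
```

```text
2.3 [ 0.55514842 -0.15093898  0.30257793] [ 9.99391987e-01 -3.48656135e-02 -1.67750475e-04  1.30320312e-04] [0.45249306 0.16237791 0.36733329]
[[371.64829954   0.         319.18398176]
 [  0.         371.64829954 236.30626359]
 [  0.           0.           1.        ]] [[-0.07   0.962  0.264  0.632]
 [-0.998 -0.068 -0.018 -0.157]
 [ 0.001 -0.264  0.964  0.385]
 [ 0.     0.     0.     1.   ]]
red [184   0  13  39 230] ((748.436279296875, -53.33086395263672), (38.90860366821289, 8.54336166381836), 6.416812896728516)
red [125  41  48  23 348] ((723.445556640625, -13.507440567016602), (9.661812782287598, 48.25401306152344), 8.470479011535645)
red [ 281  264   75   65 1981] ((490.62066650390625, -145.9788818359375), (65.71630096435547, 64.73680877685547), 85.78697967529297)
blue [ 278  112   80   79 2460] ((620.4056396484375, -155.19371032714844), (65.29056549072266, 64.94776916503906), 86.01937866210938)
```

View pics/w1.png

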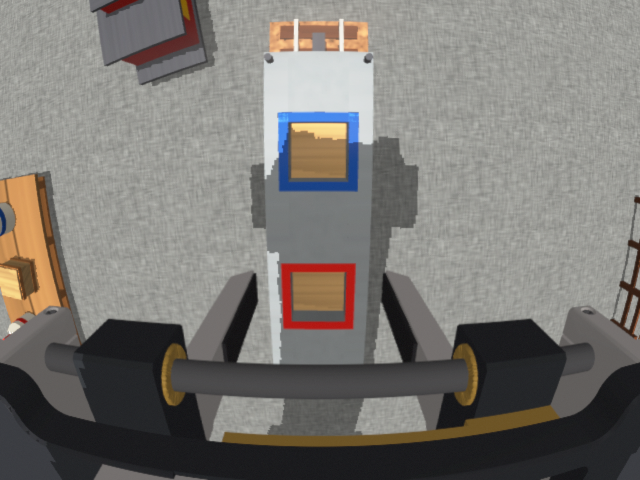

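Wrist view: the red frame centre is near (318,296) and the blue near (318,151); all three cameras agree to about 1 mm. Next, over the red tank.

play_rows(series=[[0,0,0,-0.015,-0.04,0,0.7],[0,0,0,-0.033,-0.09,0,0.7],[0,0,0,-0.052,-0.14,0,0.7],[0,0,0,-0.07,-0.19,0,0.7],[0,0,0,-0.089,-0.24,0,0.7],[0,0,0,-0.107,-0.29,0,0.7],[0,0,0,-0.126,-0.34,0,0.7],[0,0,0,-0.14,-0.38,0,0.7],[0,0,0,-0.148,-0.401,0,0.7],[0,0,0,-0.148,-0.401,0,0.7]])

```text
time: 3.6
tcp_pos: [0.4353, 0.2603, 0.3027]
orientation: [0.999, -0.034, -0.0, -0.0]
force: [-0.5, -0.7, 0.0]
gripper_width: 0.0657
grip_force: 0.0
```

```bash
python3 - <<'E'
from h import *
from plant import robot
s=robot.observe();print(s["time"],s["tcp_pos"],s["orientation"],s["force"])
p,d,K,T=grab("w2")
for c in("red","blue"):
    for m,st,ce in blobs(p,c,30):
        v,u=np.nonzero(m)
        print(c,st,ce.round(1),ww(ce,.083,K,T).round(4),ww(ce,.09,K,T).round(4),np.median(d[m]).round(3))
E
```

```text
3.6 [0.43532571 0.26033726 0.30271925] [ 9.99418022e-01 -3.41117414e-02 -1.04109896e-05 -8.50647073e-05] [-0.46413802 -0.74221564  0.03044686]
red [132 179  10   6  39] [136.3 181.5] [[0.4912 0.4184 0.083 ]] [[0.4917 0.4146 0.09  ]] 0.294
red [136 201  10   4  33] [140.2 202.4] [[0.4722 0.4174 0.083 ]] [[0.4731 0.4136 0.09  ]] 0.298
red [309 218  24  26 487] [320.6 230.6] [[0.4347 0.2586 0.083 ]] [[0.4365 0.2585 0.09  ]] 0.305
blue [303  41  22  13 202] [313.9  47.5] [[0.5866 0.2536 0.083 ]] [[0.5849 0.2536 0.09  ]] 0.265
```

View pics/w2.png

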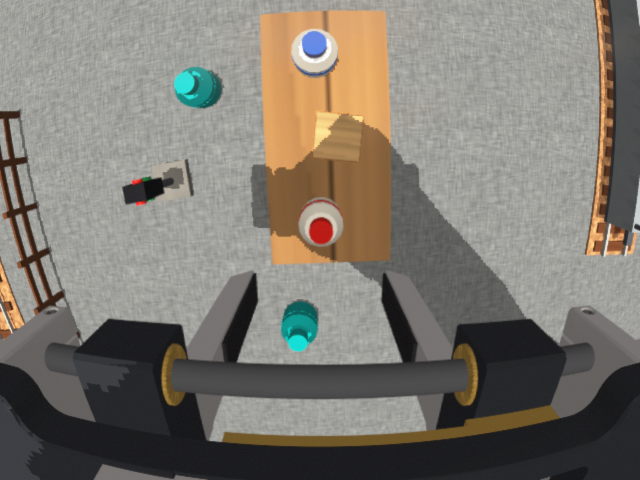

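Wrist view: red neck at (321,231), blue neck at (314,47), crate (339,137); the turquoise one at (299,325) stays clear. Red is at (0.4355, 0.259), right under the tool. I lower until the tips are 2 mm above the ledge.

play_rows(series=[[0,0,0,0,0,0.03,0.7],[0,0,0,0,0,0.06,0.7],[0,0,0,0,0,0.09,0.6],[0,0,0,0,0,0.11,0.5],[0,0,0,0,0,0.122,0.4],[0,0,0,0,0,0.127,0.36],[0,0,0,0,0,0.127,0.33],[0,0,0,0,0,0.127,0.3],[0,0,0,0,0,0.127,0.28],[0,0,0,0,0,0.127,0.27]], grip_force=6)

```text
time: 4.9
tcp_pos: [0.4356, 0.2601, 0.1759]
orientation: [0.999, -0.035, 0.0, -0.0]
force: [-0.6, -0.0, -0.3]
gripper_width: 0.0256
grip_force: 0.0
```

```bash
python3 - <<'E'
from h import *
p,d,K,T=grab("w3")
cv2.imwrite("pics/w3c.png",cv2.resize(p[180:420,160:480,::-1],None,fx=2.4,fy=2.4))
E
```

```text
(no output)
```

View pics/w3c.png

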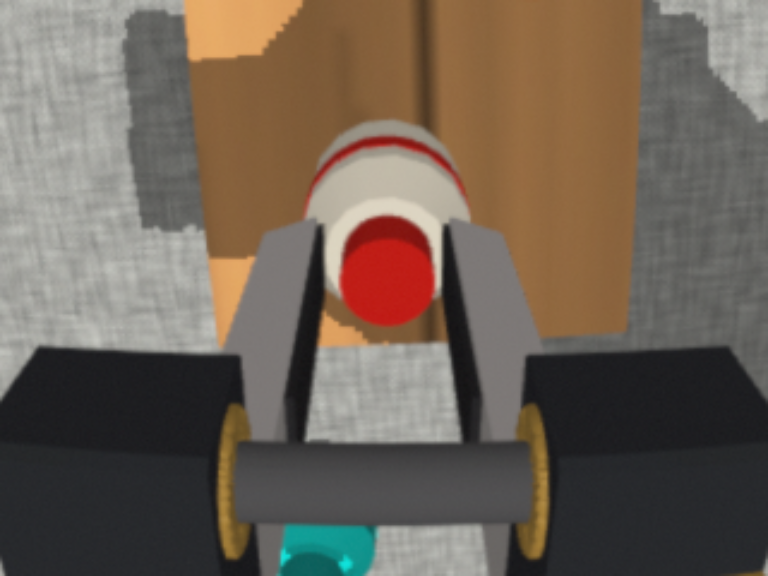

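The neck (crop (388,270)) sits centred between the finger tips at (320,230) and (448,230). I close gently.

play_rows(series=[[0,0,0,0,0,0.001,0.25],[0,0,0,0,0,0.001,0.24],[0,0,0,0,0,0.001,0.23],[0,0,0,0,0,0.001,0.22],[0,0,0,0,0,0.001,0.21],[0,0,0,0,0,0.001,0.2],[0,0,0,0,0,0.001,0.18],[0,0,0,0,0,0.001,0.15],[0,0,0,0,0,0.001,0.15]], grip_force=6)

```text
time: 6.08
tcp_pos: [0.4355, 0.26, 0.1746]
orientation: [0.999, -0.035, -0.0, -0.0]
force: [-0.0, -0.4, -0.8]
gripper_width: 0.0199
grip_force: 6.0
```

```bash
python3 - <<'E'
from h import *
from plant import robot
s=robot.observe();print(s["time"],s["tcp_pos"],s["orientation"],s["force"],s["gripper_width"],s["grip_force"])
p,d,K,T=grab("w4")
h=cv2.cvtColor(p,cv2.COLOR_RGB2HSV)
for m,st,ce in blobs(p,"red",100): print(st,ce)
# neck top disc: brighter red
m=(col(p,"red")>0)&(h[...,2]>175); v,u=np.nonzero(m); k=(abs(u-321)<40)&(abs(v-294)<40)
print(np.c_[u,v][k].mean(0),k.sum(), ww(np.c_[u,v][k].mean(0),.09,K,T), np.percentile(v[k],[0,100]),np.percentile(u[k],[0,100]))
E
```

```text
6.075 [0.43553974 0.26002712 0.17464672] [ 9.99401541e-01 -3.45912733e-02 -4.44324007e-05 -2.63525230e-05] [-0.0426419  -0.43607312 -0.82863556] 0.01991224249723245 5.996159389615059
[289 237  64  25 235] [320.70638298 243.90212766]
[ 299  271   41   46 1505] [319.29700997 293.90697674]
[319.1535682  298.19150858] 1107 [[0.43538148 0.25950991 0.09      ]] [281. 316.] [300. 338.]
```

Gripped at 6 N with the width at 19.9 mm and the tank centred in the hand. Its underside is at TCP z − 0.1446. Lift, then carry.

play_rows(series=[[0,0,0,0,0,-0.003,0.15],[0,0,0,0,0,-0.009,0.15],[0,0,0,0,0,-0.02,0.15],[0,0,0,0,0,-0.033,0.15],[0,0,0,0,0,-0.047,0.15],[0,0,0,0,0,-0.06,0.15],[0,0,0,0,0,-0.07,0.15],[0,0,0,0,0,-0.077,0.15],[0,0,0,0,0,-0.08,0.15]])

```text
time: 7.25
tcp_pos: [0.4356, 0.26, 0.255]
orientation: [0.999, -0.035, 0.0, -0.0]
force: [-0.2, 0.2, -0.7]
gripper_width: 0.0194
grip_force: 6.0
```

play_rows(series=[[0,0,0,0.001,0.005,0,0.15],[0,0,0,0.003,0.015,0,0.15],[0,0,0,0.006,0.03,0,0.15],[0,0,0,0.011,0.051,0,0.15],[0,0,0,0.016,0.076,0,0.15],[0,0,0,0.022,0.104,0,0.15],[0,0,0,0.028,0.133,0,0.15],[0,0,0,0.034,0.162,0,0.15],[0,0,0,0.04,0.191,0,0.15],[0,0,0,0.046,0.22,0,0.15]])

```text
time: 8.5
tcp_pos: [0.466, 0.0354, 0.2546]
orientation: [0.999, -0.035, -0.0, 0.0]
force: [-0.1, 0.0, -0.5]
gripper_width: 0.0197
grip_force: 6.0
```

play_rows(series=[[0,0,0,0.006,0.029,0,0.15],[0,0,0,0.012,0.058,0,0.15],[0,0,0,0.018,0.086,0,0.15],[0,0,0,0.023,0.112,0,0.15],[0,0,0,0.028,0.135,0,0.15],[0,0,0,0.032,0.153,0,0.15],[0,0,0,0.035,0.167,0,0.15],[0,0,0,0.037,0.176,0,0.15],[0,0,0,0.0375,0.1805,0,0.15],[0,0,0,0.0375,0.1805,0,0.15]])

```text
time: 9.75
tcp_pos: [0.4911, -0.1451, 0.2546]
orientation: [0.999, -0.034, -0.0, -0.0]
force: [0.3, -0.6, -1.5]
gripper_width: 0.0197
grip_force: 6.0
```

play_rows(series=[[0,0,0,0,0,0,0.15],[0,0,0,0,0,0,0.15]])

```text
time: 10.0
tcp_pos: [0.4912, -0.1449, 0.2547]
orientation: [0.999, -0.034, -0.0, -0.0]
force: [0.7, -0.5, -1.5]
gripper_width: 0.0195
grip_force: 6.0
```

```bash
python3 - <<'E'
from h import *
from plant import robot
s=robot.observe();print(s["time"],s["tcp_pos"],s["orientation"],s["force"],s["gripper_width"],s["grip_force"])
p,d,K,T=grab("w5")
for m,st,ce in blobs(p,"red",100):print(st,ce.round(1))
cv2.imwrite("pics/w5c.png",cv2.resize(p[120:420,120:520,::-1],None,fx=2,fy=2))
E
```

```text
10.0 [ 0.49117623 -0.14491031  0.2546721 ] [ 9.99411403e-01 -3.43051573e-02 -1.54717816e-05 -5.91523862e-05] [ 0.70120487 -0.53705017 -1.46040899] 0.01950291323682151 5.994010716676712
[ 274  201   93   76 2563] [320.  228.8]
[ 300  271   40   46 1491] [319.2 293.8]
```

View pics/w5c.png

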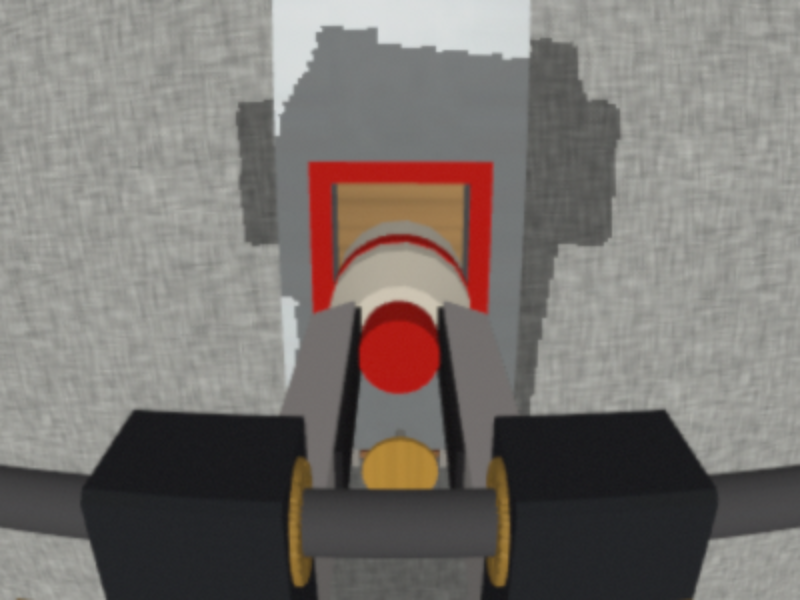

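The tank is upright and centred over the red well (frame 309–493, neck 399 in the crop). A depth-image estimate of the beds will shorten the feeling.

```bash
python3 - <<'E'
from h import *
for f in ("w1","top"):
    p,d,K,T=load(f)
    for name,c,rc in(("red",(.4907,-.1453),None),("blue",(.6205,-.1544),None)):
        v,u=np.mgrid[0:480,0:640]; uv=np.c_[u.ravel(),v.ravel()]
        if f=="w1":
            a=(uv[:,0]-K[0,2])/K[0,0]; b=(uv[:,1]-K[1,2])/K[1,1]; t=np.hypot(a,b)+1e-12
            P=np.c_[a*np.tan(t)/t,-b*np.tan(t)/t,-np.ones(len(t))]*d.ravel()[:,None]
        else: P=np.c_[(uv[:,0]-K[0,2])/K[0,0],-(uv[:,1]-K[1,2])/K[1,1],-np.ones(len(uv))]*d.ravel()[:,None]
        W=P@T[:3,:3].T+T[:3,3]; r=np.abs(W[:,:2]-c).max(1); ok=d.ravel()>0
        i=W[ok&(r<.017),2]; rim=W[ok&(r>.036)&(r<.042)&(np.abs(W[:,2]-.076)<.03),2]
        print(f,name,"bed",len(i),np.percentile(i,[10,50,90]).round(4),"rim",len(rim),np.median(rim).round(4))
E
```

```text
w1 red bed 1092 [0.0522 0.0531 0.0539] rim 2011 0.0763
w1 blue bed 1399 [0.0461 0.0471 0.0481] rim 2638 0.0762
top red bed 343 [0.0508 0.0528 0.0549] rim 547 0.0759
top blue bed 322 [0.0444 0.0468 0.0488] rim 548 0.0758
```

The depth images suggest the beds at about 0.053 (red) and 0.047 (blue); I treat these as hints and feel from 6 mm above. I lower to an underside of ~0.059.

play_rows(series=[[0,0,0,0,0,0.003,0.15],[0,0,0,0,0,0.009,0.15],[0,0,0,0,0,0.016,0.15],[0,0,0,0,0,0.023,0.15],[0,0,0,0,0,0.03,0.15],[0,0,0,0,0,0.036,0.15],[0,0,0,0,0,0.042,0.15],[0,0,0,0,0,0.046,0.15],[0,0,0,0,0,0.049,0.15],[0,0,0,0,0,0.05,0.15]])

```text
time: 11.3
tcp_pos: [0.4912, -0.1453, 0.2045]
orientation: [0.999, -0.035, -0.0, -0.0]
force: [-0.1, 0.1, -2.1]
gripper_width: 0.0196
grip_force: 6.0
```

play_rows(series=[[0,0,0,0,0,0.001,0.15],[0,0,0,0,0,0.002,0.15],[0,0,0,0,0,0.003,0.15],[0,0,0,0,0,0.003,0.15],[0,0,0,0,0,0.003,0.15]])

```text
time: 11.92
tcp_pos: [0.4912, -0.1453, 0.2017]
orientation: [0.999, -0.035, 0.0, -0.0]
force: [0.2, 0.8, -1.6]
gripper_width: 0.0196
grip_force: 6.0
```

play_rows(series=[[0,0,0,0,0,0.001,0.15],[0,0,0,0,0,0.002,0.15],[0,0,0,0,0,0.0025,0.15],[0,0,0,0,0,0.0025,0.15]])

```text
time: 12.42
tcp_pos: [0.4911, -0.1453, 0.1991]
orientation: [0.999, -0.035, -0.0, -0.0]
force: [0.5, 0.5, -1.2]
gripper_width: 0.0196
grip_force: 6.0
```

play_rows(series=[[0,0,0,0,0,0.0005,0.15],[0,0,0,0,0,0.001,0.15],[0,0,0,0,0,0.001,0.15]])

```text
time: 12.8
tcp_pos: [0.4912, -0.1453, 0.1981]
orientation: [0.999, -0.035, -0.0, -0.0]
force: [0.5, -0.2, -0.5]
gripper_width: 0.0196
grip_force: 6.0
```

play_rows(series=[[0,0,0,0,0,0.0005,0.15],[0,0,0,0,0,0.001,0.15],[0,0,0,0,0,0.001,0.15]])

```text
time: 13.18
tcp_pos: [0.4911, -0.1453, 0.1971]
orientation: [0.999, -0.035, -0.0, -0.0]
force: [0.2, -0.4, -1.5]
gripper_width: 0.0194
grip_force: 6.0
```

play_rows(series=[[0,0,0,0,0,0.0005,0.15],[0,0,0,0,0,0.001,0.15],[0,0,0,0,0,0.001,0.15]])

```text
time: 13.55
tcp_pos: [0.4912, -0.1453, 0.1962]
orientation: [0.999, -0.035, 0.0, 0.0]
force: [-0.2, 0.0, 1.2]
gripper_width: 0.0196
grip_force: 6.0
```

play_rows(series=[[0,0,0,0,0,0,0.15],[0,0,0,0,0,0,0.15]])

```text
time: 13.8
tcp_pos: [0.4912, -0.1453, 0.1962]
orientation: [0.999, -0.035, 0.0, -0.0]
force: [-0.0, -0.6, 0.8]
gripper_width: 0.0197
grip_force: 6.0
```

Force has changed by about +2.4 N and held, so the bed bears the tank (underside ~0.0515). I release slowly.

play_rows(series=[[0,0,0,0,0,0,0.2],[0,0,0,0,0,0,0.215],[0,0,0,0,0,0,0.225],[0,0,0,0,0,0,0.24],[0,0,0,0,0,0,0.27],[0,0,0,0,0,0,0.33],[0,0,0,0,0,0,0.4],[0,0,0,0,0,0,0.4]])

```text
time: 14.8
tcp_pos: [0.4912, -0.1453, 0.1961]
orientation: [0.999, -0.035, -0.0, -0.0]
force: [-1.2, 0.3, -0.8]
gripper_width: 0.0373
grip_force: 0.0
```

```bash
python3 - <<'E'
from h import *
from plant import robot
s=robot.observe();print(s["time"],s["tcp_pos"],s["force"],s["gripper_width"],s["grip_force"])
p,d,K,T=grab("w6")
for m,st,ce in blobs(p,"red",100):print(st,ce.round(1),ww(ce,.1115,K,T))
E
```

```text
14.8 [ 0.49116266 -0.14528966  0.19614957] [-1.22368424  0.32272431 -0.75462306] 0.037270267227269234 0.0
[ 261  218  118   57 2674] [319.2 236.4] [[ 0.5224796  -0.14804938  0.1115    ]]
[289 237  64  25 234] [320.1 244. ] [[ 0.51880885 -0.14819414  0.1115    ]]
[ 280  271   80   53 2309] [319.8 302.7] [[ 0.48852151 -0.14593363  0.1115    ]]
```

Released. Raise and go to the blue tank at (0.586, 0.254).

play_rows(series=[[0,0,0,0,0,-0.005,0.4],[0,0,0,0,0,-0.015,0.4],[0,0,0,0,0,-0.03,0.4],[0,0,0,0,0,-0.055,0.4],[0,0,0,0.005,-0.03,-0.08,0.6],[0,0,0,0.013,-0.08,-0.1,0.7],[0,0,0,0.022,-0.13,-0.1,0.7],[0,0,0,0.03,-0.18,-0.1,0.7],[0,0,0,0.038,-0.23,-0.1,0.7],[0,0,0,0.046,-0.28,-0.1,0.7]])

```text
time: 16.1
tcp_pos: [0.5566, 0.1324, 0.2974]
orientation: [0.999, -0.035, 0.001, -0.0]
force: [0.3, -0.5, -0.2]
gripper_width: 0.0659
grip_force: 0.0
```

play_rows(series=[[0,0,0,0.008,-0.05,0,0.7],[0,0,0,0.015,-0.09,0,0.7],[0,0,0,0.019,-0.115,0,0.7],[0,0,0,0.021,-0.125,0,0.7],[0,0,0,0.021,-0.125,0,0.7],[0,0,0,0.021,-0.125,0,0.7]])

```text
time: 16.85
tcp_pos: [0.5861, 0.2528, 0.2965]
orientation: [0.999, -0.035, 0.0, 0.0]
force: [-0.6, -0.1, -0.6]
gripper_width: 0.0656
grip_force: 0.0
```

```bash
python3 - <<'E'
from h import *
from plant import robot
s=robot.observe();print(s["time"],s["tcp_pos"],s["orientation"])
p,d,K,T=grab("w7")
for m,st,ce in blobs(p,"blue",30): print(st,ce.round(1),ww(ce,.083,K,T).round(4),ww(ce,.09,K,T).round(4))
q,_=robot.read_camera("top"); cv2.imwrite("pics/top2.png",cv2.resize(q[150:350,120:500,::-1],None,fx=2.1,fy=2.1))
E
```

```text
16.85 [0.58614474 0.25278581 0.29645223] [ 9.99377678e-01 -3.52730163e-02  1.22022430e-04  2.38833714e-04]
[306 216  23  26 475] [317.1 229. ] [[0.5887 0.2536 0.083 ]] [[0.5905 0.2534 0.09  ]]
```

View pics/top2.png

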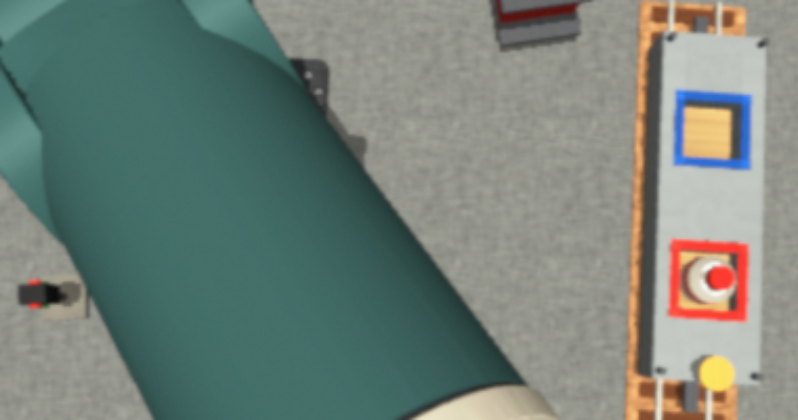

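The top crop shows the red tank standing upright at (712,280) in its well. Blue is at about (0.5894, 0.2535). I shift 3 mm in x and descend.

play_rows(series=[[0,0,0,0.003,-0.001,0.025,0.7],[0,0,0,0.003,-0.001,0.055,0.7],[0,0,0,0.003,-0.001,0.085,0.6],[0,0,0,0.003,-0.001,0.105,0.5],[0,0,0,0.003,-0.001,0.116,0.4],[0,0,0,0.003,-0.001,0.121,0.36],[0,0,0,0.003,-0.001,0.1215,0.33],[0,0,0,0.003,-0.001,0.1215,0.3],[0,0,0,0.003,-0.001,0.1215,0.28],[0,0,0,0.003,-0.001,0.1215,0.27]], grip_force=6)

```text
time: 18.2
tcp_pos: [0.5891, 0.255, 0.1749]
orientation: [0.999, -0.035, 0.0, -0.0]
force: [0.4, -0.4, -0.8]
gripper_width: 0.0253
grip_force: 0.0
```

```bash
cat > neck.py <<'E'
from h import *
from plant import robot
s=robot.observe();print(s["time"],s["tcp_pos"],s["force"],s["gripper_width"],s["grip_force"])
import sys
p,d,K,T=grab(sys.argv[1])
for m,st,ce in blobs(p,"blue",100): print(st,ce.round(1),"extent cols",st[0],st[0]+st[2],"rows",st[1],st[1]+st[3])
E
python3 neck.py w8
```

```text
18.2 [0.58912678 0.25495053 0.17492726] [ 0.4098893  -0.42431578 -0.80471356] 0.025283464518938047 0.0
[292 237  57  16 149] [320.3 241.7] extent cols 292 349 rows 237 253
[ 302  270   39   45 1404] [320.7 292.8] extent cols 302 341 rows 270 315
```

The neck lies where the red one did in the hand (321,293). I close.

play_rows(series=[[0,0,0,0,0,0,0.25],[0,0,0,0,0,0,0.24],[0,0,0,0,0,0,0.23],[0,0,0,0,0,0,0.22],[0,0,0,0,0,0,0.21],[0,0,0,0,0,0,0.2],[0,0,0,0,0,0,0.18],[0,0,0,0,0,0,0.15],[0,0,0,0,0,0,0.15]], grip_force=6)

```text
time: 19.38
tcp_pos: [0.5891, 0.2549, 0.1747]
orientation: [0.999, -0.035, -0.0, -0.0]
force: [-0.5, -0.9, 0.4]
gripper_width: 0.02
grip_force: 6.0
```

play_rows(series=[[0,0,0,0,0,-0.003,0.15],[0,0,0,0,0,-0.009,0.15],[0,0,0,0,0,-0.02,0.15],[0,0,0,0,0,-0.033,0.15],[0,0,0,0,0,-0.047,0.15],[0,0,0,0,0,-0.06,0.15],[0,0,0,0,0,-0.07,0.15],[0,0,0,0,0,-0.077,0.15],[0,0,0,0,0,-0.08,0.15],[0,0,0,0,0,-0.08,0.15]])

```text
time: 20.62
tcp_pos: [0.589, 0.2549, 0.2545]
orientation: [0.999, -0.035, -0.0, 0.0]
force: [-0.3, -0.1, -1.7]
gripper_width: 0.0197
grip_force: 6.0
```

```bash
python3 neck.py w9
```

```text
20.625 [0.5890289  0.25486313 0.25454349] [-0.28409553 -0.08332075 -1.66144873] 0.0196793762192418 5.995838418602943
[292 237  57  16 151] [320.3 241.7] extent cols 292 349 rows 237 253
[ 300  270   40   46 1422] [319.3 292.8] extent cols 300 340 rows 270 316
```

Held, level and lifted. Carry to the blue well.

play_rows(series=[[0,0,0,0.001,0.005,0,0.15],[0,0,0,0.002,0.015,0,0.15],[0,0,0,0.004,0.03,0,0.15],[0,0,0,0.007,0.051,0,0.15],[0,0,0,0.011,0.076,0,0.15],[0,0,0,0.015,0.104,0,0.15],[0,0,0,0.02,0.133,0,0.15],[0,0,0,0.024,0.162,0,0.15],[0,0,0,0.028,0.191,0,0.15],[0,0,0,0.032,0.22,0,0.15]])

```text
time: 21.92
tcp_pos: [0.6056, 0.0307, 0.2548]
orientation: [0.999, -0.035, 0.0, 0.0]
force: [0.1, 0.3, -2.0]
gripper_width: 0.0196
grip_force: 6.0
```

play_rows(series=[[0,0,0,0.004,0.029,0,0.15],[0,0,0,0.008,0.058,0,0.15],[0,0,0,0.013,0.087,0,0.15],[0,0,0,0.017,0.115,0,0.15],[0,0,0,0.021,0.14,0,0.15],[0,0,0,0.024,0.159,0,0.15],[0,0,0,0.026,0.173,0,0.15],[0,0,0,0.0275,0.182,0,0.15],[0,0,0,0.0277,0.186,0,0.15],[0,0,0,0.0277,0.186,0,0.15]])

```text
time: 23.18
tcp_pos: [0.6206, -0.154, 0.2546]
orientation: [0.999, -0.034, -0.0, -0.0]
force: [-0.0, 0.4, -1.4]
gripper_width: 0.0196
grip_force: 6.0
```

play_rows(series=[[0,0,0,0,0,0,0.15],[0,0,0,0,0,0,0.15]])

```text
time: 23.42
tcp_pos: [0.6206, -0.1538, 0.2547]
orientation: [0.999, -0.034, -0.0, -0.0]
force: [-0.2, -0.5, -1.3]
gripper_width: 0.0197
grip_force: 6.0
```

```bash
python3 neck.py w10
```

```text
23.425 [ 0.62058853 -0.15377853  0.25468512] [-0.24228038 -0.54478439 -1.30324761] 0.019741072279859474 5.995996221899986
[ 275  201   92   76 2210] [320.4 226.6] extent cols 275 367 rows 201 277
[291 237  58  16 155] [320.  241.8] extent cols 291 349 rows 237 253
[ 300  271   40   45 1439] [319.2 293.2] extent cols 300 340 rows 271 316
```

The frame and neck sit exactly as in the red case. I lower to an underside of ~0.051.

play_rows(series=[[0,0,0,0,0,0.003,0.15],[0,0,0,0,0,0.009,0.15],[0,0,0,0,0,0.016,0.15],[0,0,0,0,0,0.023,0.15],[0,0,0,0,0,0.03,0.15],[0,0,0,0,0,0.037,0.15],[0,0,0,0,0,0.043,0.15],[0,0,0,0,0,0.049,0.15],[0,0,0,0,0,0.053,0.15],[0,0,0,0,0,0.055,0.15]])

```text
time: 24.72
tcp_pos: [0.6205, -0.1542, 0.1994]
orientation: [0.999, -0.035, -0.0, -0.0]
force: [-0.2, 0.0, -1.7]
gripper_width: 0.0193
grip_force: 6.0
```

play_rows(series=[[0,0,0,0,0,0.001,0.15],[0,0,0,0,0,0.002,0.15],[0,0,0,0,0,0.003,0.15],[0,0,0,0,0,0.004,0.15],[0,0,0,0,0,0.004,0.15]])

```text
time: 25.35
tcp_pos: [0.6205, -0.1542, 0.1956]
orientation: [0.999, -0.035, -0.0, -0.0]
force: [-0.2, 1.4, -0.3]
gripper_width: 0.0196
grip_force: 6.0
```

play_rows(series=[[0,0,0,0,0,0.001,0.15],[0,0,0,0,0,0.002,0.15],[0,0,0,0,0,0.002,0.15],[0,0,0,0,0,0.002,0.15]])

```text
time: 25.85
tcp_pos: [0.6206, -0.1543, 0.1936]
orientation: [0.999, -0.035, -0.0, -0.0]
force: [-0.5, 0.5, -1.3]
gripper_width: 0.0198
grip_force: 6.0
```

Underside ~0.049. I feel on in 1 mm steps.

play_rows(series=[[0,0,0,0,0,0.0005,0.15],[0,0,0,0,0,0.001,0.15],[0,0,0,0,0,0.001,0.15]])

```text
time: 26.22
tcp_pos: [0.6205, -0.1543, 0.1926]
orientation: [0.999, -0.035, -0.0, -0.0]
force: [0.1, -0.1, -1.7]
gripper_width: 0.0195
grip_force: 6.0
```

play_rows(series=[[0,0,0,0,0,0.0005,0.15],[0,0,0,0,0,0.001,0.15],[0,0,0,0,0,0.001,0.15]])

```text
time: 26.6
tcp_pos: [0.6205, -0.1543, 0.1916]
orientation: [0.999, -0.035, -0.0, -0.0]
force: [-0.0, -0.3, -1.4]
gripper_width: 0.0196
grip_force: 6.0
```

play_rows(series=[[0,0,0,0,0,0.0005,0.15],[0,0,0,0,0,0.001,0.15],[0,0,0,0,0,0.001,0.15]])

```text
time: 26.98
tcp_pos: [0.6206, -0.1543, 0.1907]
orientation: [0.999, -0.035, -0.0, -0.0]
force: [0.6, 0.3, 0.2]
gripper_width: 0.0196
grip_force: 6.0
```

play_rows(series=[[0,0,0,0,0,0.0005,0.15],[0,0,0,0,0,0.0005,0.15],[0,0,0,0,0,0.0005,0.15]])

```text
time: 27.35
tcp_pos: [0.6206, -0.1543, 0.1902]
orientation: [0.999, -0.035, 0.0, -0.0]
force: [0.1, -0.6, 0.3]
gripper_width: 0.0196
grip_force: 6.0
```

play_rows(series=[[0,0,0,0,0,0,0.15],[0,0,0,0,0,0,0.15]])

```text
time: 27.6
tcp_pos: [0.6205, -0.1543, 0.1902]
orientation: [0.999, -0.035, -0.0, -0.0]
force: [-0.2, -1.2, -0.2]
gripper_width: 0.0198
grip_force: 6.0
```

Three readings average near 0 N against −1.5 N free, so the bed carries the tank's weight. I release slowly.

play_rows(series=[[0,0,0,0,0,0,0.2],[0,0,0,0,0,0,0.215],[0,0,0,0,0,0,0.225],[0,0,0,0,0,0,0.24],[0,0,0,0,0,0,0.27],[0,0,0,0,0,0,0.33],[0,0,0,0,0,0,0.4],[0,0,0,0,0,0,0.4]])

```text
time: 28.6
tcp_pos: [0.6205, -0.1543, 0.1901]
orientation: [0.999, -0.035, -0.0, -0.0]
force: [-0.3, -0.3, -0.9]
gripper_width: 0.0375
grip_force: 0.0
```

play_rows(series=[[0,0,0,0,0,-0.005,0.4],[0,0,0,0,0,-0.015,0.4],[0,0,0,0,0,-0.03,0.4],[0,0,0,0,0,-0.055,0.4],[0,0,0,0,0,-0.085,0.4],[0,0,0,-0.02,0,-0.11,0.5],[0,0,0,-0.04,0,-0.115,0.6],[0,0,0,-0.06,0,-0.115,0.7],[0,0,0,-0.065,0,-0.115,0.7],[0,0,0,-0.065,0,-0.115,0.7]])

```text
time: 29.85
tcp_pos: [0.556, -0.1498, 0.3058]
orientation: [0.999, -0.035, 0.0, 0.0]
force: [-0.6, -0.1, 0.3]
gripper_width: 0.0657
grip_force: 0.0
```

```bash
python3 - <<'E'
from h import *
from plant import robot
s=robot.observe();print(s["time"],s["tcp_pos"],s["grip_force"])
p,d,K,T=grab("w11")
for c,z in(("red",.112),("blue",.106)):
    for m,st,ce in blobs(p,c,100): print(c,st,ce.round(1),ww(ce,z,K,T).round(4))
q,_=robot.read_camera("scene")
a=cv2.resize(p[60:400,200:440,::-1],(396,560)); b=cv2.resize(q[160:430,130:450,::-1],None,fx=1.25,fy=1.25)
W=np.zeros((560,800,3),np.uint8);W[:,:396]=a;W[:b.shape[0],400:800]=b;cv2.imwrite("pics/end.png",W)
E
```

```text
29.85 [ 0.55597082 -0.14983174  0.30577723] 0.0
red [188   0  11  39 205] [192.6  22.5] [[ 0.7341 -0.0656  0.112 ]]
red [128  44  47  21 245] [149.9  55.4] [[ 0.7139 -0.0282  0.112 ]]
red [ 283  264   74   64 2374] [319.4 297.2] [[ 0.5064 -0.1472  0.112 ]]
red [300 274  40  14 105] [319.1 278.6] [[ 0.5228 -0.1481  0.112 ]]
blue [ 281  114   78   78 2372] [320.2 153.5] [[ 0.6206 -0.1557  0.106 ]]
blue [308 141  24  25 467] [319.5 153.1] [[ 0.6209 -0.1552  0.106 ]]
```

View pics/end.png

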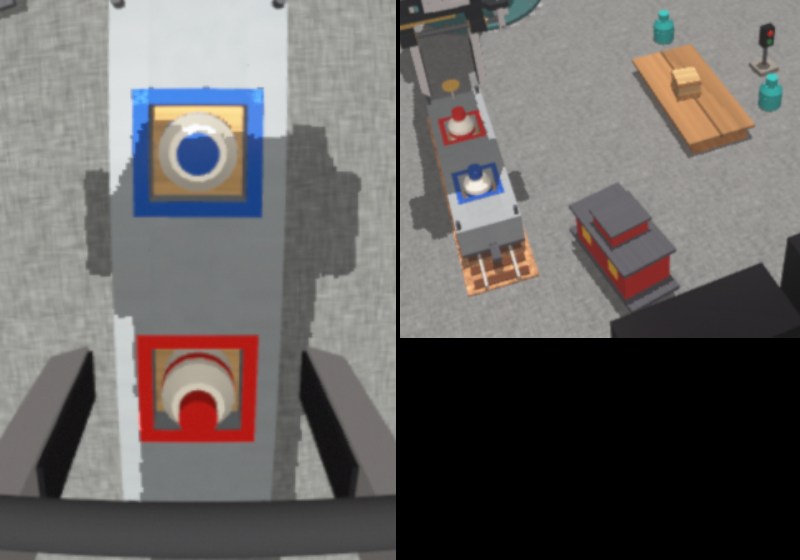

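Both tanks stand upright in their own wells (blue neck at (198,152), red at (198,405)). The crate, caboose and signal have not moved and the gripper is clear, so I hand in.

```bash
python3 -c "
from plant import robot
print(robot.job_done())"
```

```text
the job is handed in; nothing more can be done
None
```

I handed the job in after about 30 s of robot time, with both tanks released upright in the wells of their colours and the crate, caboose and signal untouched; the hand-in returned no verdict.

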